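# Clear the pile off the packing bench

## Robot

A 6-joint arm with a two-finger parallel gripper is mounted at the origin on the work surface. World frame = base frame: x ahead of the robot, y to its left, z up, the work surface at z = 0. Lengths are in mm, angles in rad, forces in N, time in s.
With the tool pointing down it reaches from about 275 to 825 mm from the base axis. Payload 5.2 kg.
Tool frame: the origin (TCP) lies at the very end of the fingers, on their centre line; the grasp point (between the pads) lies 19 mm behind it; z points along the fingers, y is the line along which they close (so a half turn about z gives the same grasp; the last joint's range is limited). The gripper opens to 93 mm and grips with 3 to 60 N. Pads are 15 mm wide; open, the fingers measure 128 mm over their backs; the gripper's body (75 mm by 188 mm) begins 65 mm behind the grasp point.
Start: joints at [1.087, 0.259, 1.535, -0, 1.348, -0.203], TCP at [152.396, 528.47, 192.253] pointing down, gripper open.
Joint ranges: [-3.14, 3.14], [-0.91, 2.08], [0.19, 2.58], [-1.22, 4.36], [0.22, 2.71], [-3.12, 3.12]. Speed limits (rad/s): [2.57, 2.57, 3.14, 3.14, 3.14, 3.14].

## Interface

Orientations are given as [roll, pitch, yaw] about the fixed x, y, z axes, in that order (R = Rz(yaw) Ry(pitch) Rx(roll)).
In Python, from bench import robot gives the robot as it stands. The module is installed in compiled form; this text tells all that it offers. Calls block until the motion is done:
- robot.move_ptp(position, orientation): joint-space move of the TCP to a pose.
- robot.move_linear(position, ori=None, speed=150, f_stop=None): straight line of the TCP; ori=None keeps the orientation; speed is the mean speed in mm/s. With f_stop (N) it stops when the force on the tool has changed by that much, and returns True; else False.
- robot.move_j(angles): joint-space move.
- robot.move_gripper(opening): opening from 0.0 (shut) to 1.0 (fully open); the grip force is fixed at half the most; returns when the fingers have stopped.
- robot.sleep(seconds).
- robot.inverse_kinematics(position, orientation): joint angles nearest the present ones, or None.
- robot.get_image(name): name is "scene" or "side" or "wrist"; returns a dict with "img" (400x640x3 uint8, blue, green, red), "fovy" (degrees; the focal length in pixels is half the picture's height over the tangent of half this angle, whatever the lens; pixels are square), "cx", "cy" (the principal point, pixels), "k1" (the pictures are not rectified: a ray, as slopes to the right and down, at radius r is drawn at 1 + k1 r^2 times it, then the intrinsics apply), "eye" and "orientation" of the camera in the world. Camera axes: x right, y down, z forward; pixel columns grow to the right and rows downward; lengths in mm; the calibration is good to about 2 mm. A picture is of the moment at which its call begins. There is no depth.
A pose or a line that the arm cannot do raises robot.MotionError and nothing moves.
- robot.hand_in(): hands the job in; it is judged then, once.
Readings, each from a call of its own:
- robot.current_t(): time.
- robot.current_qpos(): joint angles.
- robot.current_joint_vel(): joint speeds.
- robot.current_joint_efforts(): joint torques, N m.
- robot.current_tcp_pos(): TCP position.
- robot.current_eef_rot(): TCP orientation.
- robot.current_contact_force(): force on the tool from outside, world axes, zero at the start.
- robot.current_ft_torque(): the same for the moment, N m.
- robot.current_gripper_width(): opening from 0.0 (shut) to 1.0 (fully open).
- robot.current_finger_force(): force on a finger pad.
Only numpy, scipy, OpenCV 4.12 (cv2) and the standard library are available. Lean on these libraries where they do the work, as an engineer would, in place of code of your own. Each camera call takes 0.05 s, during which the arm holds its last target. There are 200 camera calls.

## Task

Take the pile on the bench apart from the top down, one piece at a time, and set each piece where it belongs before taking the next: the brass hose fitting upright in the middle of the green dish, the white tub with the blue lid in the middle of the scale's steel pan, the red tape roll over the post of the yellow tape holder and right down on its base, and the cardboard carton in the middle of the blue tray, its long side along the tray's long side. Keep the tub upright throughout and leave the yellow cup standing where it is; at the end everything is let go and at rest.

Things in the scene. Friction and masses are not known exactly. Their poses are not given: they have to be found in the camera images.
- fitting: Brass hose fitting, the top piece of the pile, standing on the tub: hexagon 30 mm across flats (34.6 mm across corners) and 18 mm high, with a round spigot 18 mm across and 12 mm high on top (30 mm high in all), about 0.09 kg. Origin: centre of the underside; z up; its y axis is square to one pair of flats (so are the directions 60 and 120 degrees from it). Belongs in the green dish
- tub: White plastic tub with a blue lid, closed, second in the pile, standing on the tape roll with the fitting on its lid: round, 46 mm across at the lid (top 8 mm) and 43 mm below, 36 mm high, about 0.12 kg. Origin: centre of the underside; z up. Belongs on the scale
- tape: Roll of red tape lying flat, third in the pile, on the carton with the tub on it: 66 mm outside, round hole right through 34 mm across, 19 mm high, about 0.08 kg. Origin: centre of the underside; z along the hole's axis. Belongs on the tape holder
- carton: Closed cardboard carton of screws with a white paper band along its length, the bottom of the pile, on the bench: 96 mm long (its x axis), 60 mm wide (y), 40 mm high, about 0.35 kg. Origin: centre of the underside. Belongs in the blue tray
- green_dish: Shallow round green dish fixed to the bench, 132 mm across at the rim, 10 mm high, inner floor 4 mm above the bench, a white spot 44 mm across in its middle. Origin: its centre, at bench level
- scale: White bench scale fixed to the bench with a round steel pan 110 mm across; the pan's top is flat, rigid and 34 mm above the bench. Housing 145 mm (x) by 120 mm (y), 26 mm high, with the display towards -x. Origin: under the centre of the pan, at bench level
- tape_post: Tape holder fixed to the bench: round yellow base 90 mm across and 10 mm high with an upright steel post in its middle, 16 mm across, its top 60 mm above the bench. Origin: its centre, at bench level
- blue_tray: Shallow blue tray fixed to the bench, 168 mm long (its x axis) by 128 mm (y) outside, rim 4 mm thick and 10 mm high, inner floor 4 mm above the bench. Origin: its centre, at bench level
- cup: Yellow travel cup with a yellow lid that has a round black stopper 44 mm across, loose on the bench and in the way, 74 mm across at the top, 134 mm high, about 0.3 kg. Origin: centre of the underside. To be left alone
Things that resemble listed ones, but are neither listed nor needed, are in the scene too. Of the things shaped like the tape, the red one is meant.

How it is judged:
By the outcome, as a careful person would: the job done as asked, in the order asked, and still so for the second after the job is handed in, with the robot touching nothing.
It also fails if it takes over 138 s, if anything falls off the work surface, if the arm or the gripper's body presses on something with over 40 N, if the wrist force passes 120 N, or if a joint passes its speed limit or range.

## Working session

There is one attempt and no reset: what is moved stays moved. The work goes in short steps, each a Python script; the robot and the scene stay as the last script left them, time stands still between calls to the robot, and variables do not carry over. Pictures are saved under pics/ and viewed, at most 18 in all, crops included, and the job is handed in when it is done.

```bash
mkdir -p pics; ls; python3 - <<'E'
from bench import robot
import cv2
for n in ("scene","side","wrist"):
    d=robot.get_image(n); cv2.imwrite(f"pics/{n}0.png",d.pop("img")); print(n,d)
print(robot.current_t(),robot.current_eef_rot(),robot.current_gripper_width())
E
```

```text
pics
scene {'fovy': 49.173138890199006, 'cx': 323.64655986195686, 'cy': 204.02569764771047, 'k1': -0.1189808270358816, 'eye': array([1007.32192018,  673.24337739,  993.12198097]), 'orientation': array([-2.38978334,  0.00481996,  2.54865119])}
side {'fovy': 46.14581476164918, 'cx': 321.21800928122303, 'cy': 201.92386614143786, 'k1': -0.09497646440594401, 'eye': array([ 255.7153079 , -823.81640679,  801.28766743]), 'orientation': array([-2.29105571,  0.00508   , -0.33553745])}
wrist {'fovy': 60.358655647630805, 'cx': 320.44383639604416, 'cy': 200.7100785691023, 'k1': -0.010896951067627504, 'eye': array([ 82.45668152, 548.59177965, 384.0209316 ]), 'orientation': array([2.87897004e+00, 1.38832251e-03, 1.29029287e+00])}
0.15 [-3.14020043e+00 -2.52181714e-04  2.86081465e+00] 1.0041326921882578
```

View pics/scene0.png

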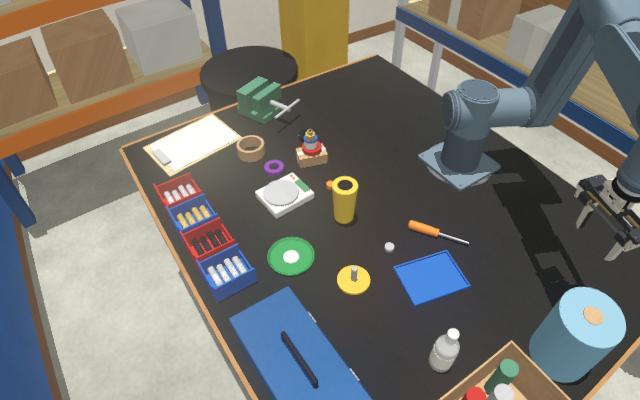

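View pics/side0.png

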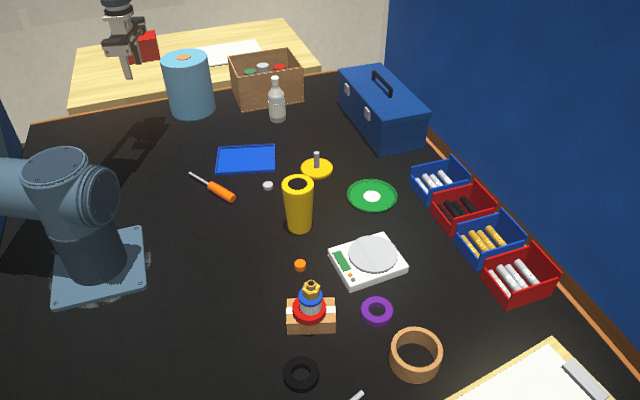

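The scene view shows the pile at about (311,145), dish (291,256), scale (284,193), post (353,277), tray (432,277) and cup (344,200). The side view shows the pile at (311,305), dish (372,196), scale (372,255), post (317,165), tray (246,158) and cup (298,205). The ring-shaped decoys are purple, black and tan; only the pile's ring is red.

```bash
cat > h.py <<'E'
import numpy as np, cv2
from scipy.spatial.transform import Rotation as Rn
from bench import robot
def grab(n,save=None):
    d=robot.get_image(n)
    if save: cv2.imwrite(f"pics/{save}.png",d["img"])
    return d
def rays(d,px):
    f=200/np.tan(np.radians(d["fovy"])/2)
    K=np.array([[f,0,d["cx"]],[0,f,d["cy"]],[0,0,1]])
    u=cv2.undistortPoints(np.float64(px).reshape(-1,1,2),K,np.array([d["k1"],0,0,0])).reshape(-1,2)
    return np.c_[u,np.ones(len(u))]@Rn.from_euler("xyz",d["orientation"]).as_matrix().T
def plane(d,px,z):
    r=rays(d,px); e=np.array(d["eye"]); return (e+r*((z-e[2])/r[:,2])[:,None])[:,:2]
def project(d,P):
    f=200/np.tan(np.radians(d["fovy"])/2)
    q=(np.atleast_2d(P)-d["eye"])@Rn.from_euler("xyz",d["orientation"]).as_matrix()
    s=q[:,:2]/q[:,2:]; s=s*(1+d["k1"]*(s**2).sum(1))[:,None]
    return s*f+[d["cx"],d["cy"]]
def blobs(d,lo,hi,roi=None,amin=15):
    """external contours of an HSV range within roi (x0,y0,x1,y1), largest first"""
    m=cv2.inRange(cv2.cvtColor(d["img"],cv2.COLOR_BGR2HSV),np.array(lo),np.array(hi))
    if roi: k=np.zeros_like(m); k[roi[1]:roi[3],roi[0]:roi[2]]=1; m*=k
    c,_=cv2.findContours(m,cv2.RETR_EXTERNAL,cv2.CHAIN_APPROX_NONE)
    return [x.reshape(-1,2) for x in sorted(c,key=cv2.contourArea,reverse=True) if cv2.contourArea(x)>=amin]
def circ(d,c,z):
    """plane points of a contour -> ellipse fit centre and diameters"""
    e=cv2.fitEllipse(plane(d,c,z).astype(np.float32)); return np.round(e[0],1),np.round(e[1],1)
def rect(d,c,z):
    return cv2.minAreaRect(plane(d,c,z).astype(np.float32))
G=dict(green=([45,90,40],[85,255,255]),white=([0,0,150],[180,50,255]),blue=([105,120,60],[125,255,255]),
  yellow=([22,130,70],[32,255,255]),brass=([15,80,60],[30,255,255]))
E
python3 - <<'E'
from h import *
roi={"scene":dict(green_dish=(262,230,320,282),scale=(250,165,320,220),post=(330,255,378,300),tray=(388,240,475,310),cup=(325,170,365,228),pile=(290,120,332,172)),
"side":dict(green_dish=(340,172,405,220),scale=(320,225,415,292),post=(296,145,338,184),tray=(205,138,285,180),cup=(278,170,320,238),pile=(280,272,342,340))}
for n in roi:
    d=grab(n); R=roi[n]; print(n)
    print("dish rim",circ(d,blobs(d,*G["green"],R["green_dish"])[0],10),"spot",circ(d,blobs(d,*G["white"],R["green_dish"])[0],4))
    b=blobs(d,*G["blue"],R["tray"])[0]; print("tray",rect(d,b,10))
    b=blobs(d,*G["yellow"],R["post"])[0]; print("post",circ(d,cv2.convexHull(b).reshape(-1,2),10))
    b=blobs(d,[0,0,0],[180,255,70],R["cup"]); 
    for c in b[:4]:
        if len(c)>5: print("cup stopper?",circ(d,c,134),c.mean(0))
    for nm,rg,z in(("brass",G["brass"],176-51),("lid",G["blue"],95),("red",([0,150,60],[8,255,255]),59)):
        for c in blobs(d,*rg,R["pile"])[:2]: print(nm,c.mean(0).round(),circ(d,c,z) if len(c)>5 else "")
s=[grab(n)["img"] for n in("scene","side")]
a=cv2.resize(s[0][110:180,270:350],(400,350),interpolation=cv2.INTER_CUBIC); b=cv2.resize(s[1][270:340,270:350],(400,350),interpolation=cv2.INTER_CUBIC)
cv2.imwrite("pics/pile.png",np.hstack([a,b]))
E
```

```text
scene
dish rim (array([682.8,  17.7]), array([129.7, 131. ])) spot (array([682.1,  16.8]), array([43.4, 44.3]))
tray ((407.21197509765625, 291.390380859375), (134.24020385742188, 172.88150024414062), 75.52726745605469)
post (array([585.4, 178.8]), array([89.3, 94.1]))
cup stopper? (array([540.7,  62.8]), array([64.4, 85.7])) [348.1754386  221.75438596]
brass [313. 159.] (array([ 480.3, -173.9]), array([ 58.7, 105.9]))
brass [310. 134.] (array([ 422. , -283.4]), array([30.1, 55.8]))
red [311. 149.] (array([ 409.5, -297.2]), array([57.8, 86.4]))
side
dish rim (array([682.5,  13.5]), array([131. , 131.7])) spot (array([682.6,  14.6]), array([41.8, 43.1]))
tray ((404.7474060058594, 281.40716552734375), (144.6542510986328, 167.85507202148438), 75.47407531738281)
post (array([573.5, 162.8]), array([ 92.9, 122.5]))
cup stopper? (array([456.2, -84. ]), array([ 93.5, 245.2])) [296.96142433 206.28783383]
cup stopper? (array([472. , -26.5]), array([36.1, 38.8])) [296.75609756 183.41463415]
brass [311. 325.] (array([ 387.3, -382.3]), array([48.8, 93.2]))
brass [311. 289.] (array([ 409.7, -313.7]), array([31.5, 45.3]))
lid [310. 298.] (array([ 411.4, -303.4]), array([41.2, 50.4]))
red [309. 312.] (array([ 407.2, -306.4]), array([59.2, 75.7]))
```

View pics/pile.png

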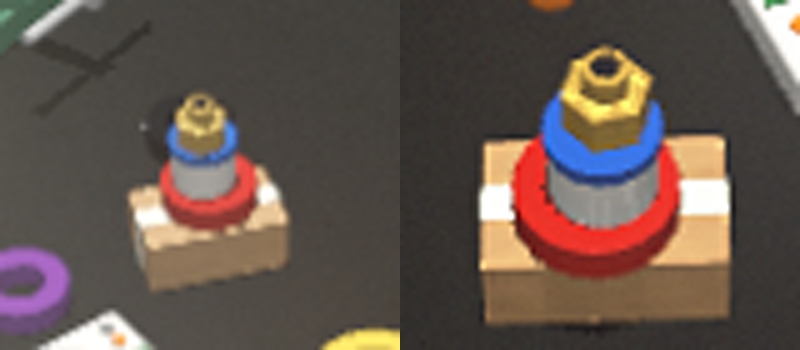

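The crop confirms the pile, with the brass fitting on the blue lid, then the red roll, then the banded carton, at about (411,-302). Next are overhead wrist looks: one overview of the targets, one over the pile.

```bash
python3 - <<'E'
from h import *
pi=np.pi
def go(p,yaw):
    try: robot.move_ptp(p,[pi,0,yaw]); return True
    except robot.MotionError as e: print("no",p,yaw,e)
for z in (330,280,240):
    if go([500,140,z],pi) : break
d=grab("wrist","w_over"); np.save("over.npy",{k:v for k,v in d.items()},allow_pickle=True)
print(d["eye"],d["orientation"],robot.current_t(),project(d,[[682,16,4],[580,170,10],[406,287,10],[540,-70,34]]))
robot.move_linear([500,140,330],speed=300) if False else None
for yw in (pi/2,-pi/2,0,pi):
    if go([411,-303,215],yw): break
d=grab("wrist","w_pile"); np.save("pile.npy",d,allow_pickle=True); print(yw,d["eye"],robot.current_t(),robot.current_qpos())
E
```

```text
[427.10476155 141.0147218  522.30142757] [ 2.87906712e+00 -4.03750024e-04  1.57195771e+00] 2.35 [[244.32852763 268.33880334]
 [338.84788227 210.19073154]
 [422.70219229  93.27366211]
 [175.56780334 188.43163086]]
1.5707963267948966 [ 410.60284724 -230.06339057  407.81901306] 4.1083 [-8.52186559e-01  1.71997548e-01  1.58887412e+00  2.89916236e-04
  1.38006625e+00 -8.54212225e-01]
```

View pics/w_over.png

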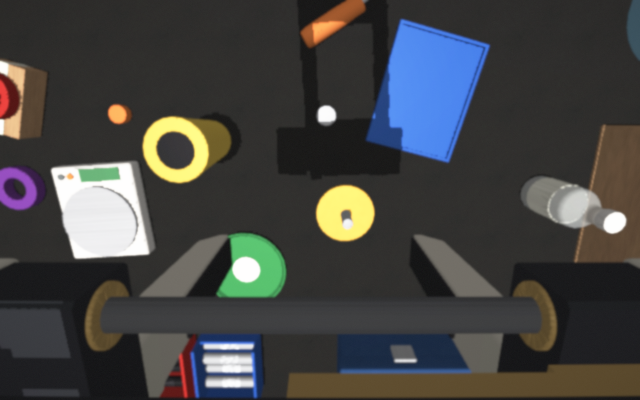

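View pics/w_pile.png

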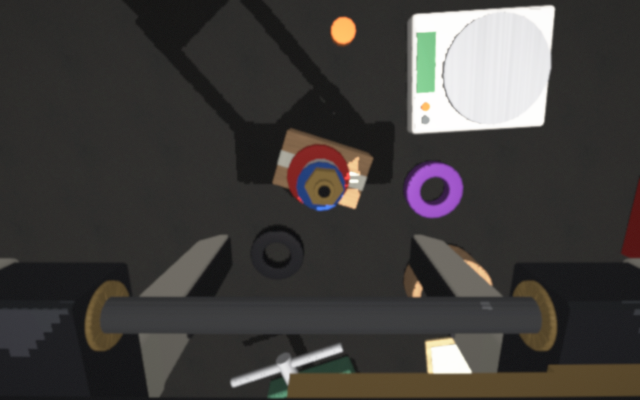

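The overview shows the tray (428,90), post (345,213), dish spot (247,269), cup stopper (178,150) and pan (100,220). The pile view shows the fitting (324,188), lid and red roll (318,178), carton (322,168) and pan (497,68).

```bash
python3 - <<'E'
from h import *
o=np.load("over.npy",allow_pickle=True).item(); p=np.load("pile.npy",allow_pickle=True).item()
print("tray",rect(o,blobs(o,*G["blue"],(360,10,500,170))[0],10))
print("spot",circ(o,blobs(o,*G["white"],(225,250,270,290))[0],4))
print("post",circ(o,cv2.convexHull(blobs(o,[20,120,60],[34,255,255],(305,180,385,245))[0]).reshape(-1,2),10))
print("cup",circ(o,blobs(o,[0,0,0],[180,255,60],(158,130,198,170))[0],134))
for im,roi in((o,(50,170,150,262)),(p,(405,0,556,135))):
    x0,y0,x1,y1=roi; g=cv2.cvtColor(im["img"][y0:y1,x0:x1],cv2.COLOR_BGR2GRAY); g=cv2.resize(g,None,fx=3,fy=3,interpolation=cv2.INTER_CUBIC)
    exp=55*344/(im["eye"][2]-34)*3
    c=cv2.HoughCircles(g,cv2.HOUGH_GRADIENT,1,500,param1=80,param2=15,minRadius=int(exp*.9),maxRadius=int(exp*1.12))
    c=c[0,0]/3; print("pan",c,exp/3,plane(im,[[c[0]+x0,c[1]+y0]],34))
R=(270,120,380,215)
b=blobs(p,[12,60,25],[32,255,255],R)
for c in b[:4]: print("brass",c.mean(0).round(),cv2.contourArea(c),circ(p,c,113),[v[0].tolist() for v in cv2.approxPolyDP(cv2.convexHull(c),2,True)])
for c in blobs(p,*G["blue"],R)[:2]: print("lid",circ(p,cv2.convexHull(c).reshape(-1,2),95))
m=cv2.inRange(cv2.cvtColor(p["img"],cv2.COLOR_BGR2HSV),np.array([0,150,40]),np.array([8,255,255]));
m|=cv2.inRange(cv2.cvtColor(p["img"],cv2.COLOR_BGR2HSV),np.array([174,150,40]),np.array([180,255,255]))
c=np.argwhere(m[R[1]:R[3],R[0]:R[2]])[:,::-1]+[R[0],R[1]]; print("red",circ(p,cv2.convexHull(c.astype(np.int32)).reshape(-1,2),59))
cv2.imwrite("pics/pcrop.png",cv2.resize(p["img"][115:220,260:385],None,fx=6,fy=5.7,interpolation=cv2.INTER_CUBIC))
E
```

```text
tray ((406.83343505859375, 290.798095703125), (132.466552734375, 171.1529083251953), 75.535888671875)
spot (array([683.6,  18.3]), array([44.3, 44.9]))
post (array([584.9, 179.3]), array([92.1, 93.5]))
cup (array([472.9, -24.1]), array([34.1, 37.8]))
pan [45.5      58.833332 40.533333] 38.74655885062557 [[ 602.66000309 -198.2891604 ]]
pan [92.833336 74.166664 54.266666] 50.61272792118578 [[ 593.41848859 -195.45406006]]
brass [328. 148.] 1357.0 (array([ 416.9, -266.1]), array([23.2, 91.6])) [[286, 130], [290, 127], [367, 151], [374, 158], [368, 174], [359, 174], [281, 149]]
brass [324. 186.] 960.0 (array([ 413.7, -296.4]), array([30.5, 32. ])) [[317, 168], [333, 170], [342, 190], [332, 203], [314, 203], [305, 187]]
brass [351. 199.] 314.0 (array([ 437.8, -307.4]), array([16.4, 21.5])) [[349, 187], [361, 191], [355, 209], [339, 205]]
brass [280. 177.] 252.0 (array([ 375.6, -288.4]), array([13.6, 21.6])) [[276, 165], [286, 168], [287, 189], [271, 182]]
lid (array([ 411.1, -300.7]), array([43.2, 46.6]))
red (array([ 408.3, -298. ]), array([63.3, 66.4]))
```

View pics/pcrop.png

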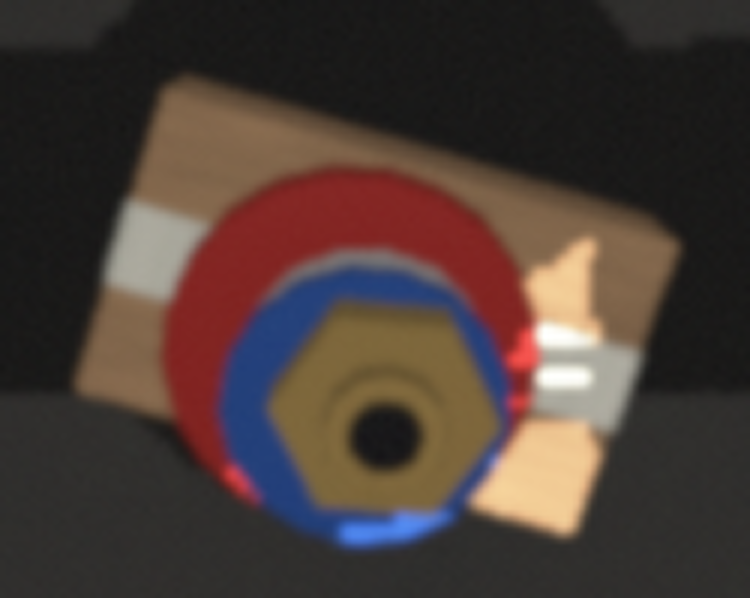

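Fitting: hex centre at about (324,188), with a diagonal sloping about -3.5° in the world, so the grip yaw is about 116.5°. Now picking it and setting it in the dish.

```bash
cat >> h.py <<'E'
pi=np.pi
def op(mm): robot.move_gripper(min(1,mm/93)); 
def over(xy,z,yaw): robot.move_ptp([*xy,z],[pi,0,yaw])
def pick(xy,z,yaw,open_mm,up=230):
    op(open_mm); over(xy,z+60,yaw)
    hit=robot.move_linear([*xy,z],speed=80,f_stop=8); op(0)
    print("pick hit",hit,"w mm",robot.current_gripper_width()*93,"F",robot.current_finger_force(),"tcp",robot.current_tcp_pos())
    if not hit: robot.move_linear([*xy,up],speed=150)
def place(xy,z,yaw,open_mm,hover=60,up=230):
    over(xy,max(up,z+hover),yaw); robot.move_linear([*xy,z+12],speed=150)
    hit=robot.move_linear([*xy,z-3],speed=20,f_stop=4); robot.sleep(.2)
    print("place hit",hit,robot.current_tcp_pos(),"w",robot.current_gripper_width()*93)
    op(open_mm); robot.sleep(.2); q=robot.current_tcp_pos(); robot.move_linear([q[0],q[1],up],speed=150)
    print("t",robot.current_t())
E
python3 - <<'E'
from h import *
p=np.load("pile.npy",allow_pickle=True).item()
a=plane(p,[[324,188]],113)[0]; b=plane(p,[[324.4,191.5]],125)[0]; print(a,b)
pan=plane(p,[[443,69],[550,69],[497,12],[497,125]],34); print("pan",pan.round(1).tolist())
xy=(a+b)/2; yaw=np.radians(116.5)
pick(xy,98.5,yaw,50)
print(robot.current_contact_force(),robot.current_t()); grab("wrist","w_held")
E
```

```text
[ 414.16106032 -297.76892565] [ 414.36859752 -298.04673865]
pan [[536.3, -190.8], [646.7, -190.1], [585.0, -137.5], [599.3, -246.6]]
pick hit False w mm 0.9270391268074795 F 4.41920079681728 tcp [ 414.34132168 -299.12297811   99.90080283]
[ 0.94184544 -0.91602814 -0.23736131] 8.325
```

View pics/w_held.png

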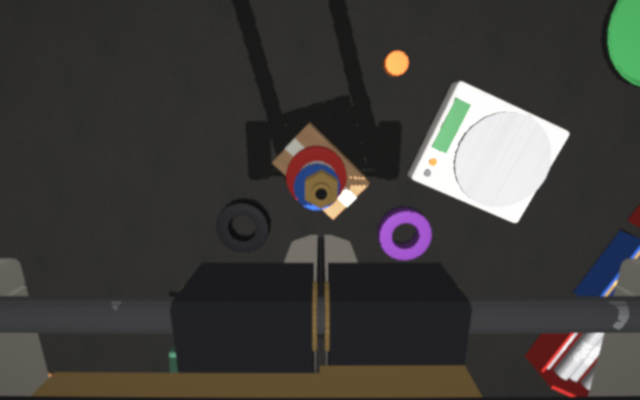

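The grasp missed: the fitting still stands at (321,190), and the closed fingertips show at (322,237). I'll check the wrist calibration by projecting the TCP, and triangulate the fitting from several views.

```bash
python3 - <<'E'
from h import *
p=np.load("pile.npy",allow_pickle=True).item(); w=grab("wrist"); s=grab("scene","s1"); e=grab("side","e1")
t=robot.current_tcp_pos(); print("tcp",t,"->",project(w,t),"eye",w["eye"],w["orientation"])
def tri(L):
    A=np.zeros((3,3));b=np.zeros(3)
    for d,px in L:
        r=rays(d,[px])[0]; r/=np.linalg.norm(r); M=np.eye(3)-np.outer(r,r); A+=M; b+=M@d["eye"]
    return np.linalg.solve(A,b).round(1)
hole={"p":(p,(324.4,191.5)),"w":(w,(321,192)),"s":(s,(270+200/5,110+103/5)),"e":(e,(270+205/5,270+68/5))}
for k in("pw","se","pse","wse","ps","pe"): print(k,tri([hole[i] for i in k]))
X=tri([hole[i] for i in "se"])
print("reproj",[(k,project(hole[k][0],X).round(1),hole[k][1]) for k in hole])
b=cv2.resize(e["img"][240:350,240:380],None,fx=2.8,fy=2.8); a=cv2.resize(s["img"][90:200,240:380],None,fx=2.8,fy=2.8)
cv2.imwrite("pics/chk.png",np.hstack([a,b]))
E
```

```text
tcp [ 413.93488154 -297.54494044  229.05099837] -> [[321.28221554 235.09516692]] eye [ 381.20807291 -232.96458722  421.37660063] [2.88122460e+00 2.39750297e-04 4.62792950e-01]
pw [ 414.2 -298.5  119.1]
se [ 412.7 -299.8  123.2]
pse [ 413.4 -299.1  123.1]
wse [ 413.2 -298.3  122.9]
ps [ 413.4 -297.   126.1]
pe [ 414.8 -299.1  120.8]
reproj [('p', array([[322.4, 193. ]]), (324.4, 191.5)), ('w', array([[318.7, 194.7]]), (321, 192)), ('s', array([[309.3, 130.7]]), (310.0, 130.6)), ('e', array([[309.8, 283.4]]), (311.0, 283.6))]
```

View pics/chk.png

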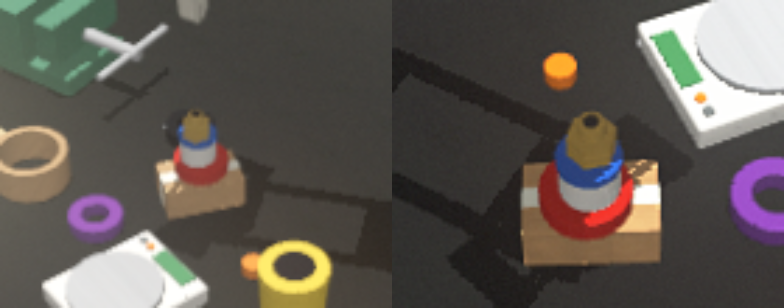

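All views agree that the fitting is at (413.5,-299, top about 123), where I went. So I'll redo the grasp in steps, looking at each.

```bash
python3 - <<'E'
from h import *
w=grab("wrist"); A=cv2.resize(w["img"][145:235,265:375],(400,327),interpolation=cv2.INTER_CUBIC)
op(60); xy=[413.8,-298.8]; yaw=np.radians(116.5)
over(xy,160,yaw); print(robot.move_linear([*xy,98.5],speed=80,f_stop=8),robot.current_tcp_pos(),robot.current_gripper_width()*93,robot.current_contact_force())
e=grab("side"); w=grab("wrist")
B=cv2.resize(e["img"][230:340,250:385],(400,327),interpolation=cv2.INTER_CUBIC)
C=cv2.resize(w["img"][100:300,200:440],(400,270))
cv2.imwrite("pics/st.png",np.vstack([np.hstack([A,B]),np.hstack([C,cv2.resize(w["img"],(400,270))])]))
print(robot.current_eef_rot(),robot.current_t())
E
```

```text
False [ 414.16198709 -299.16875394   99.04222079] 59.89641239211412 [-0.15252788 -0.0284603   0.46599253]
[3.14122262e+00 1.33313701e-03 2.03332202e+00] 11.0417
```

View pics/st.png

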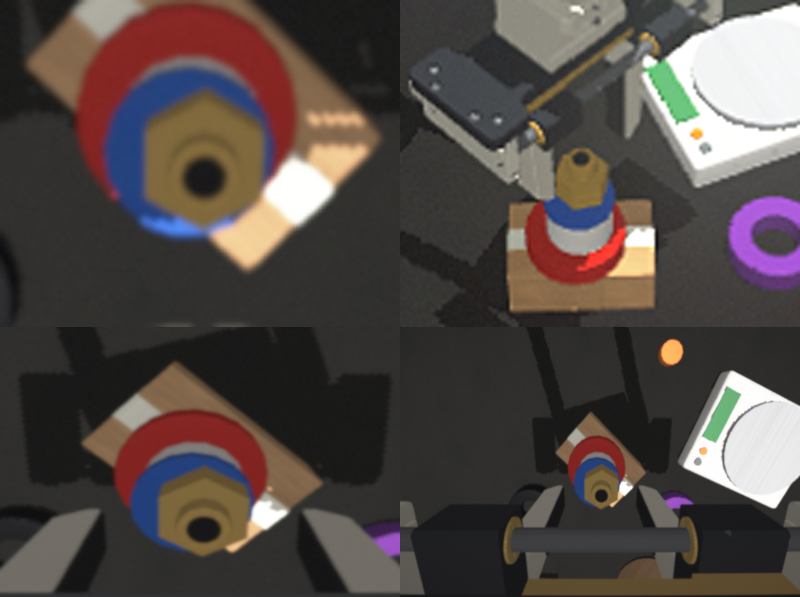

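The hex is aligned with the jaws, but in the side view the fingertips sit about 40 crop pixels above and behind where the TCP should be. I'll project the reported TCP into the side and scene views and compare.

```bash
python3 - <<'E'
from h import *
s=grab("scene"); e=grab("side"); w=grab("wrist"); t=robot.current_tcp_pos(); y=robot.current_eef_rot()[2]
ty=np.array([np.sin(y),-np.cos(y),0]); L=[]
for d,roi in((s,(270,80,350,180)),(e,(250,220,390,340)),(w,(200,150,440,300))):
    P=[t+30*ty,t-30*ty,t,t+[0,0,24]]; q=project(d,P); print(q.round(1).tolist())
    x0,y0,x1,y1=roi; f=400/(x1-x0); im=cv2.resize(d["img"][y0:y1,x0:x1],None,fx=f,fy=f,interpolation=cv2.INTER_CUBIC)
    for (u,v),c in zip((q-[x0,y0])*f,[(0,0,255),(0,255,0),(255,0,255),(255,255,255)]): cv2.drawMarker(im,(int(u),int(v)),c,0,14,1)
    L.append(im)
H=max(i.shape[0] for i in L); L=[cv2.copyMakeBorder(i,0,H-i.shape[0],0,0,0) for i in L]
im=np.hstack(L); cv2.imwrite("pics/tip.png",cv2.resize(im,None,fx=800/im.shape[1],fy=800/im.shape[1])); print(t,robot.current_qpos())
E
```

```text
[[304.6, 141.9], [314.0, 132.0], [309.3, 136.9], [309.1, 131.1]]
[[321.8, 282.1], [299.1, 300.4], [310.7, 291.1], [310.4, 283.0]]
[[371.5, 234.3], [270.8, 234.3], [321.2, 234.3], [321.3, 250.4]]
[ 414.02836227 -299.03250239   98.93877964] [-8.44207885e-01  2.72958563e-01  1.76093969e+00  2.60084810e-05
  1.10681152e+00 -1.30675872e+00]
```

View pics/tip.png

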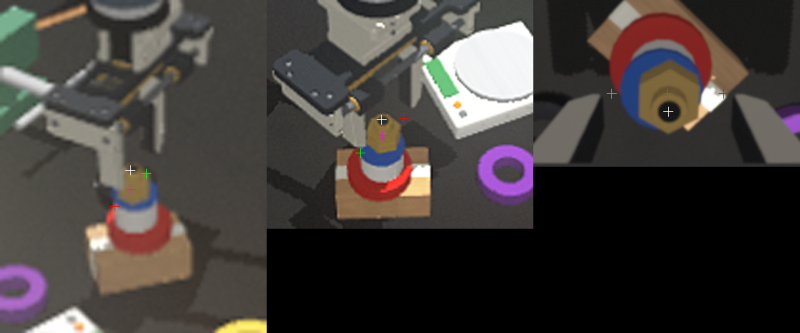

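In the side and scene views the fingers end about 20–25 mm above the reported TCP. I'll check this by touching the bare bench, with the fingers shut and then half open.

```bash
python3 - <<'E'
from h import *
p=np.load("pile.npy",allow_pickle=True).item()
yaw=np.radians(116.5); q=robot.current_tcp_pos(); robot.move_linear([q[0],q[1],200],speed=200)
xy=plane(p,[[180,60]],0)[0]; print(xy)
over(xy,60,yaw)
for mm in (60,0):
    op(mm); robot.move_linear([*xy,15],speed=100)
    try: h=robot.move_linear([*xy,-32],speed=25,f_stop=4)
    except robot.MotionError as ex: print(ex); h=None
    print(mm,h,robot.current_tcp_pos(),robot.current_contact_force())
    robot.move_linear([*xy,40],speed=100)
robot.move_linear([*xy,200],speed=200); print(robot.current_t())
E
```

```text
[ 255.09487317 -178.34050457]
60 True [ 255.08305053 -178.32502043  -26.15089453] [-0.02983331 -0.1795278   6.23476371]
0 True [ 255.08566782 -178.34979037  -26.15006635] [-0.90209511  0.49896976  6.92364837]
20.5917
```

The fingers really end about 25.5 mm short of the stated TCP: contact came at TCP z = -26 both times. I'll correct all heights by this and retry.

```bash
sed -i 's/^pi=np.pi/pi=np.pi; TIP=25.5  # true finger ends lie this far above the reported TCP/; s/^    op(open_mm); over(xy,z+60,yaw)/    z-=TIP; op(open_mm); over(xy,z+60,yaw)/; s/^    over(xy,max(up,z+hover),yaw);/    z-=TIP; over(xy,max(up,z+hover),yaw);/' h.py
python3 - <<'E'
from h import *
yaw=np.radians(116.5)
pick([413.8,-298.8],98,yaw,55,up=200)
w=grab("wrist","w_held2"); print(robot.current_gripper_width()*93,robot.current_contact_force(),robot.current_t())
E
```

```text
pick hit False w mm 30.004733695157764 F 29.96812552213669 tcp [ 413.95111647 -298.87644334   72.72855184]
29.293455916123172 [ 0.41539292 -0.40512884 -1.86468363] 24.9167
```

View pics/w_held2.png

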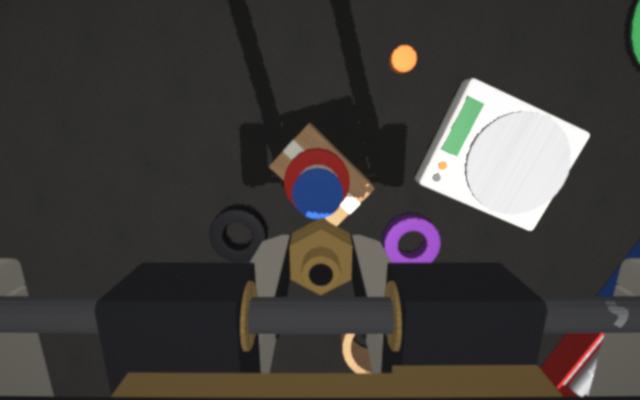

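Held at 30 mm across the flats. Placing it in the dish, with measurements of the lid and pan from this view.

```bash
python3 - <<'E'
from h import *
w=grab("wrist"); np.save("w2.npy",w,allow_pickle=True)
c=blobs(w,*G["blue"],(280,150,360,222))[0]; print("lid",circ(w,c,95))
c=blobs(w,[0,0,140],[180,40,255],(415,70,600,235))[0]; print("housing",rect(w,c,26))
print("pan pts",plane(w,[[467,172],[570,154],[512,110],[521,213]],34).round(1).tolist())
place([682.9,16.7],7.2,np.radians(116.5),50,up=200)
w=grab("wrist","w_dish"); c=blobs(w,[12,60,25],[32,255,255],(270,130,370,235))
for x in c[:3]: print("brass",x.mean(0),circ(w,x,22))
print(project(w,[682.9,16.7,34]),project(w,[682.9,16.7,4]))
E
```

```text
lid (array([ 410.3, -300.6]), array([42.2, 45.4]))
housing ((578.9197387695312, -192.3360595703125), (148.0715789794922, 119.81935119628906), 3.7298336029052734)
pan pts [[547.4, -222.1], [633.7, -157.6], [553.7, -148.1], [624.9, -233.9]]
place hit True [682.72400046  16.71836388 -18.29378713] w 29.88101207895366
t 31.2
brass [322.         176.44186047] (array([681.6,  18. ]), array([30.2, 32.7]))
[[322.54966508 180.41340644]] [[322.47587666 175.15609004]]
```

View pics/w_dish.png

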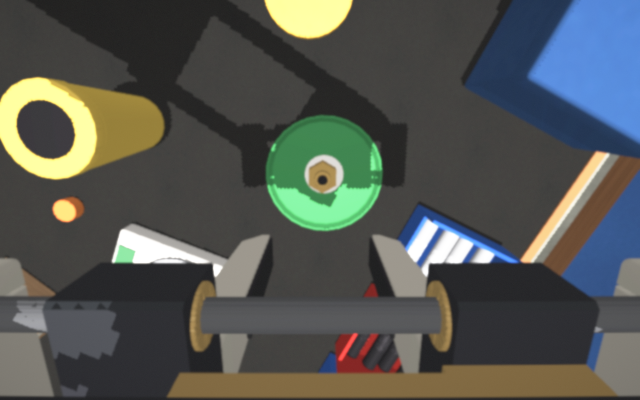

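The fitting stands upright at (322,178) on the white spot (fitted 681.6, 18.0). The pan centre is about (591,-191) from two views. Tub next.

```bash
python3 - <<'E'
from h import *
yaw=np.radians(116.5)
pick([411,-301],70,yaw,62,up=200)
w=robot.current_gripper_width()*93; print(w,robot.current_contact_force(),robot.current_t())
grab("wrist","w_tub")
if w>38:
    place([591,-191],45.2,yaw,62,up=200)
    grab("wrist","w_scale")
a=cv2.imread("pics/w_tub.png"); b=cv2.imread("pics/w_scale.png")
cv2.imwrite("pics/tubs.png",np.hstack([a[80:330,160:480],b[80:330,160:480]]))
E
```

```text
pick hit False w mm 45.205093987264895 F 30.000572204589844 tcp [ 411.23426459 -301.24473488   44.93966026]
44.816253329754375 [-1.04783932 -0.02306464 -1.56190688] 35.8083
place hit True [ 590.67947298 -190.94333801   19.57384507] w 45.274070144639545
t 40.8583
```

View pics/tubs.png

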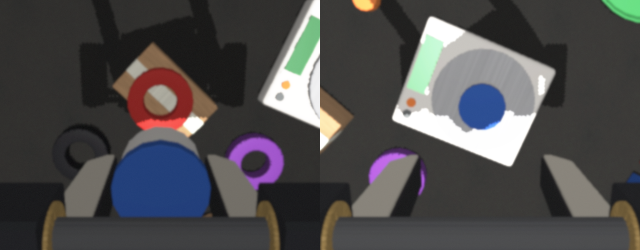

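The left crop shows the tub held with the roll left on the carton; the right crop shows the tub upright on the pan, lid at (482,107) and pan centre near (483,98). I'll check that numerically, then measure and pick the tape.

```bash
sed -i 's/robot.move_linear(\[\*xy,z+12\],speed=150)/print("early hit",robot.move_linear([*xy,z+12],speed=120,f_stop=12))/' h.py
python3 - <<'E'
from h import *
w=grab("wrist"); print("lid",circ(w,blobs(w,*G["blue"],(270,140,370,230))[0],70), "pan pts",plane(w,[[160+113,181],[160+215,181],[160+163,128]],34).round(1).tolist())
yaw=np.radians(116.5); over([411,-301],150,yaw); robot.sleep(.3)
w=grab("wrist","w_tape"); hsv=cv2.cvtColor(w["img"],cv2.COLOR_BGR2HSV)
m=cv2.inRange(hsv,np.array([0,140,40]),np.array([8,255,255]))|cv2.inRange(hsv,np.array([173,140,40]),np.array([180,255,255]))
m[:110]=0; m[260:]=0; m[:,:230]=0; m[:,410:]=0
c=max(cv2.findContours(m,cv2.RETR_EXTERNAL,cv2.CHAIN_APPROX_NONE)[0],key=cv2.contourArea)
h=cv2.convexHull(c).reshape(-1,2); top=circ(w,h,59); print("tape",top)
xy=top[0]
if abs(np.mean(top[1])-66)<5 and np.hypot(*(xy-[410,-300]))<10:
    pick(xy,43,yaw,88,up=200); print(robot.current_gripper_width()*93,robot.current_t(),robot.current_contact_force())
    w=grab("wrist","w_tapeheld"); np.save("w3.npy",w,allow_pickle=True)
E
```

```text
lid (array([ 589.6, -189.8]), array([42.5, 43.4])) pan pts [[544.5, -214.3], [641.1, -166.0], [567.2, -141.4]]
tape (array([ 407.9, -298.1]), array([64.4, 67.3]))
pick hit False w mm 66.1544454063462 F 30.00058712437749 tcp [ 408.06821524 -298.26243777   17.81250416]
66.20835198667784 45.9833 [-0.1486393   0.31396055 -1.21898638]
```

View pics/w_tapeheld.png

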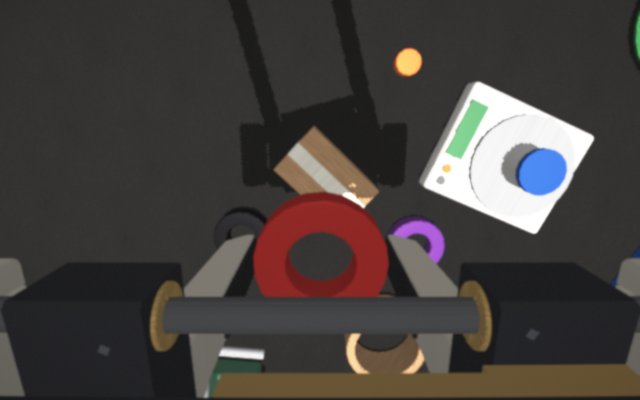

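The tape is held level (centre (321,250)), the carton is clear at (327,165), and the tub is centred on the pan. Placing the tape on the post.

```bash
python3 - <<'E'
from h import *
place([585.2,179],13.3,np.radians(116.5),80,up=200)
w=grab("wrist","w_post"); e=grab("side")
cv2.imwrite("pics/posts.png",np.hstack([w["img"][80:330,160:480],cv2.resize(e["img"][130:230,250:378],(320,250),interpolation=cv2.INTER_CUBIC)]))
E
```

```text
early hit False
place hit True [584.95492807 178.93325137 -12.31156424] w 66.16023049235864
t 52.7417
```

View pics/posts.png

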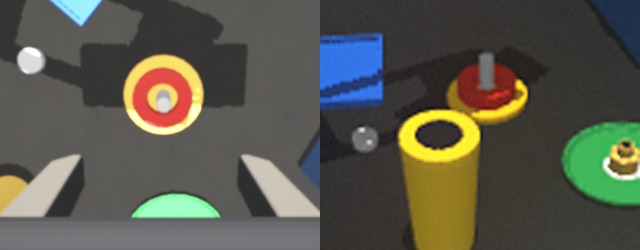

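The tape lies flat on the yellow base with the post through it. Next I'll look straight down on the carton, checking the black ring's clearance from the fingers.

```bash
python3 - <<'E'
from h import *
over([441,-365],150,np.radians(116.5)); robot.sleep(.3)
w=grab("wrist","w_carton"); np.save("w4.npy",w,allow_pickle=True); print(w["eye"])
c0=project(w,[408,-300,40])[0]; print(c0)
hsv=cv2.cvtColor(w["img"],cv2.COLOR_BGR2HSV); m=((hsv[...,2]>75)).astype(np.uint8)*255
k=np.zeros_like(m); x,y=c0.astype(int); k[max(0,y-85):y+85,x-85:x+85]=1; m*=k
m=cv2.morphologyEx(m,cv2.MORPH_CLOSE,np.ones((5,5)))
c=max(cv2.findContours(m,0,1)[0],key=cv2.contourArea).reshape(-1,2); print("carton",rect(w,c,40))
p=np.load("pile.npy",allow_pickle=True).item()
print("black ring",plane(p,[[251,251],[304,251],[277,226],[277,278]],10).round().tolist(),"purple",plane(p,[[407,190],[463,190]],10).round().tolist())
im=w["img"].copy(); cv2.drawContours(im,[c],-1,(0,255,0),1); cv2.imwrite("pics/w_carton_c.png",im)
E
```

```text
[ 408.4436344  -299.89176041  342.52620376]
[319.77403054 108.14817309]
carton ((412.24560546875, -294.776123046875), (61.8669548034668, 98.8493881225586), 72.5866470336914)
black ring [[325.0, -402.0], [391.0, -402.0], [358.0, -369.0], [356.0, -439.0]] purple [[514.0, -324.0], [581.0, -324.0]]
```

View pics/w_carton_c.png

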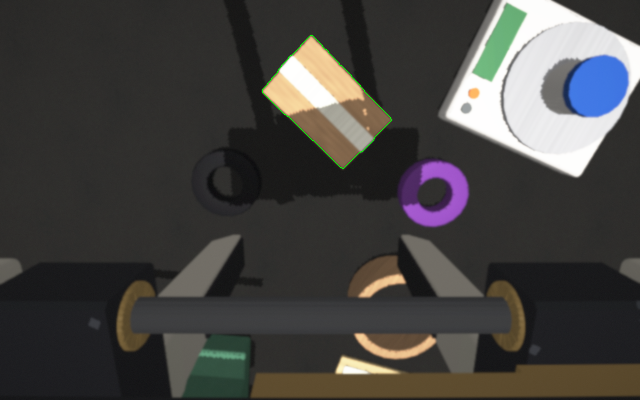

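The carton outline is clean: centre (412.2,-294.8), long axis -17.4°, size 62×99 as expected; the ring is clear of the fingers. The tray centre is (407,291), long axis -14.5°.

```bash
python3 - <<'E'
from h import *
pick([412.2,-294.8],10,np.radians(162.6),74,up=200)
w=robot.current_gripper_width()*93; print(w,robot.current_contact_force(),robot.current_qpos())
if w>50:
    place([407,291],14.3,np.radians(165.5),71,up=200)
    tx=73*np.array([np.cos(np.radians(165.5)),np.sin(np.radians(165.5))])
    over(np.array([407,291])-tx,200,np.radians(165.5)); robot.sleep(.3)
    d=grab("wrist","w_tray")
    hsv=cv2.cvtColor(d["img"],cv2.COLOR_BGR2HSV); x,y=project(d,[407,291,44])[0].astype(int)
    b=max(blobs(d,[100,100,30],[125,255,255],(x-140,max(0,y-110),x+140,y+120)),key=len); print("tray",rect(d,cv2.convexHull(b).reshape(-1,2),10))
    c=blobs(d,[0,0,60],[30,190,255],(x-75,y-65,x+75,y+65))
    for q in c[:2]: print("carton",rect(d,cv2.convexHull(q).reshape(-1,2),44))
    print(robot.current_t())
    s=grab("scene","scene_end")
E
```

```text
pick hit False w mm 59.82246534002731 F 30.000626742839813 tcp [ 412.47624342 -295.0916475   -14.98691292]
59.96488999400258 [ 0.18247512 -0.69601804 -5.10988246] [-8.41323399e-01  1.76052309e-01  1.62440531e+00  7.88777614e-06
  1.34314099e+00 -2.10838558e+00]
early hit False
place hit True [406.89442702 290.97277018 -11.11585145] w 60.00263443855361
t 66.1417
tray ((406.8333740234375, 290.9093017578125), (131.19903564453125, 170.314208984375), 75.59791564941406)
carton ((406.5355224609375, 291.10040283203125), (59.55687713623047, 95.91928100585938), 75.05089569091797)
carton ((400.1004638671875, 360.7480773925781), (10.735033988952637, 71.89445495605469), 78.6617431640625)
66.8917
```

View pics/w_tray.png

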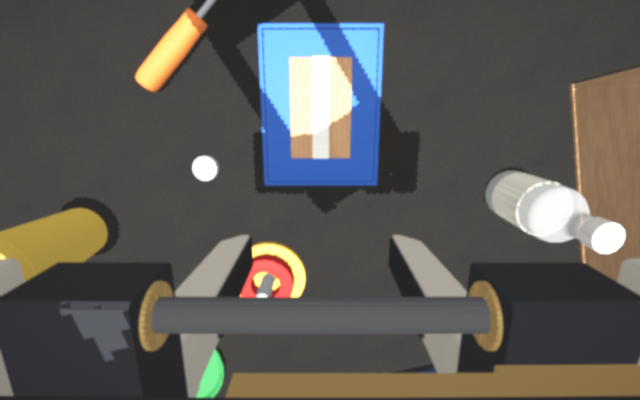

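The carton sits in the tray at (320,107), within 0.5 mm of the centre and 0.5° of the long side. I'll take a last look at the whole scene before handing in.

View pics/scene_end.png

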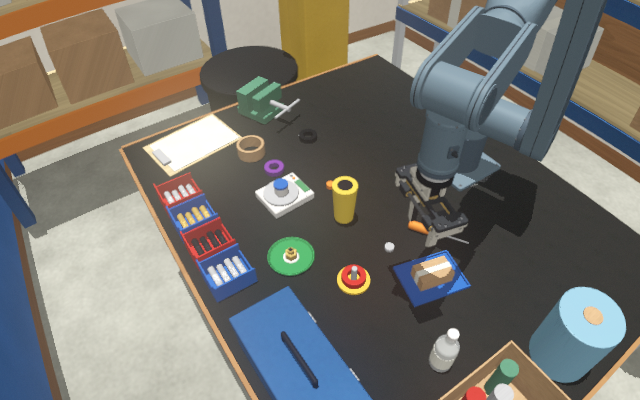

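Everything is in place: fitting (291,255), tub (281,186), tape (353,277), carton (433,273). The cup is untouched at (344,200), and the gripper is clear.

```bash
python3 -c "
from bench import robot
print(robot.hand_in(),robot.current_t())"
```

```text
the job is handed in; nothing more can be done
the job is handed in; nothing more can be done
```

The job is handed in at about 67 s: fitting, tub, tape and carton were set in place in that order, and the cup was left alone; the first fitting grasp closed on nothing because the fingers end about 25.5 mm short of the stated TCP, which I corrected for.

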